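# Stamp a biscuit box on three sides and stand it with the finished ones

### The job

Pick up the unstamped biscuit box from among the milk carton, the jar and the foil cup, and push its sides one after another squarely, straight and centred against the bench stamp's spring pad, so that the pad goes most of the way in and prints on the lower half of each: first the side to the left of the window, then the back, then the side to the right of it (left and right as you look at the window), but never the window. Then stand it upright on the baking tray in the gap between the two finished boxes, with its window facing the same way as theirs, and let go. The ink on those two is wet, so do not touch them, and do not push the things around about.

Things in the scene. Friction and masses are not known exactly. Their poses are not given: they have to be found in the camera images.
- box: the unstamped biscuit box, plain card, 50 (x) x 70 (y) x 150 mm high, 0.22 kg, firm, upright at any yaw. Origin: centre of its underside, z up its height. Window (50 x 90 mm) in the front, the -x face; back +x; looking at the window, its left side is the +y face, its right side the -y face. Grip it across the 50 mm, fingers on front and back in the upper half, to keep the lower half free
- left_spot (a point): the place for the mark on the box's left side (+y face): 40 mm above the underside, on the middle line of the face; axes as the box's
- back_spot (a point): the place for the mark on the box's back (+x face): 40 mm above the underside, on the middle line of the face; axes as the box's
- right_spot (a point): the place for the mark on the box's right side (-y face): 40 mm above the underside, on the middle line of the face; axes as the box's
- window_spot (a point): point on the box's front (-x face), 40 mm above the underside, middle of the face, in the window; must not be stamped
- pad_face (a point): centre of the round pad's face (37 mm across, dark rubber on a wooden disc). It faces along its own -x: toward the robot and downward by the head's angle, so a box must be tilted to meet it squarely. Its z is the upward direction of the mark: for a straight mark the box's z is parallel to it, so the box's top leans to the robot. It is pushed in along +x, 8 mm at most
- stamp: the bench stamp, fixed: grey base plate 150 x 150 mm, steel column 240 mm high and 60 mm behind the origin; its head overhangs to the front (-x), pad about 140 mm above the worktop. The head behind the pad is a barrel 47 mm across that begins 28 mm behind the free pad's face. Origin: on the worktop, under the yoke; front -x
- stamp_pad (a joint): how far the spring pad is pushed in, m: 0 free, 0.008 fully in; takes about 2 N to start and 5.5 N fully in
- stamp_head (a joint): angle of the stamp's head below level, rad, clamped; differs from start to start (0.37 to 0.52).
- tray: aluminium baking tray, 370 mm (its x) by 200 mm (its y), rim 16 mm high, floor 3 mm above the worktop, fixed. Origin: centre of its underside. Its x axis points roughly to the robot's left
- done_left: finished box, the same kind and size as the box, standing on the tray on the robot's left of the gap, window (-x face) toward the robot. Origin: centre of its underside. Wet: do not touch
- done_right: finished box, the same kind and size, standing on the tray on the robot's right of the gap, window (-x face) toward the robot. Origin: centre of its underside. Wet: do not touch. The gap between the two is 100 to 125 mm wide
- milk_carton: milk carton, 69 (x) x 100 (y) x 182 mm high, 0.9 kg, standing beside the box's right side, about 40 mm off. Origin: centre of its underside. Leave it alone
- vanilla_jar: spice jar, 44 mm diameter, 105 mm high, beside the box's left side. Origin: centre of its underside. Leave it alone
- foil_cup: empty foil cup, 85 mm diameter, 48 mm high, about 130 mm in front of the box's window side. Origin: centre of its underside. Leave it alone
Mind the look-alikes: they are no part of the job. What is shaped like the box but turquoise or yellow is not meant.

How it is judged:
By the outcome, as a careful person would: the job done as asked, in the order asked, and still so for the second after the job is handed in, with the robot touching nothing.
It also fails if it takes over 72 s, if anything falls off the work surface, if the arm or the gripper's body presses on something with over 40 N, if the wrist force passes 120 N, or if a joint passes its speed limit or range.

### The arm

A 6-joint arm with a two-finger parallel gripper is mounted at the origin on the work surface; the furniture and walls round the work are solid. World frame = base frame: x ahead of the robot, y to its left, z up, the work surface at z = 0. Lengths are in m, angles in rad, forces in N, time in s.
With the tool pointing down it reaches from about 0.3 to 0.875 m from the base axis. Payload 6.4 kg.
Tool frame: the origin (TCP) lies at the very end of the fingers, on their centre line; the grasp point (between the pads) lies manip.grip_depth behind it (manip.grip_depth is the distance from the TCP to the grasp point, in m); z points along the fingers, y is the line along which they close (so a half turn about z gives the same grasp; the last joint's range is limited). The gripper opens to 88 mm and grips with 3 to 60 N. Pads are 18 mm wide; open, the fingers measure 123 mm over their backs; the gripper's body (75 mm by 187 mm) begins 45 mm behind the grasp point.
Start: joints at [-1.364, 0.181, 1.607, -0, 1.354, -0.206], TCP at [0.231, -0.527, 0.239] pointing down, gripper open.
Joint ranges: [-2.99, 2.99], [-0.89, 2.07], [0.3, 2.58], [-1.14, 4.28], [0, 2.63], [-3.12, 3.12]. Speed limits (rad/s): [2.57, 2.57, 3.01, 3.14, 3.14, 3.14].

### API

Orientations are given as a unit quaternion [w, x, y, z].
In Python, from plant import manip gives the robot as it stands. Calls block until the motion is done:
- manip.move_to(position, orientation): joint-space move of the TCP to a pose.
- manip.move_straight(position, feed=0.15, rot=None, f_stop=None): straight line of the TCP; rot=None keeps the orientation; feed is the mean speed in m/s. With f_stop (N) it stops when the force on the tool has changed by that much, and returns True; else False.
- manip.set_joints(angles): joint-space move.
- manip.command_gripper(opening): opening from 0.0 (shut) to 1.0 (fully open); the grip force is fixed at half the most; returns when the fingers have stopped.
- manip.dwell(seconds).
- manip.inverse_kinematics(position, orientation): joint angles nearest the present ones, or None.
- manip.read_state(): the state.
- manip.get_image(name): name is "side" or "top" or "wrist"; returns the picture (384x512x3 uint8, blue, green, red); there is no depth.
- manip.calibration(name): a dict with "mtx" (3x3 intrinsics, pixels), "camera_from_world" (4x4, takes a point from world to camera coordinates). Camera axes: x right, y up, looking along -z (the intrinsics and any distortion apply to the point x, -y, -z); pixel columns grow to the right and rows downward; lengths in m; the calibration is good to about 2 mm. The wrist camera is an equidistant fisheye: a pixel r from the principal point sees the ray r / f radians off the axis. A picture is of the moment at which its call begins: read the wrist's pose just before it. calibration takes no time and is no camera call; for the wrist camera it gives the pose at the moment of the call.
A pose or a line that the arm cannot do raises manip.IKError and nothing moves.
- manip.close_job(): hands the job in; it is judged then, once.
The state is a dict: "clock": time; "joint_positions": joint angles; "qd": joint speeds; "joint_efforts": joint torques, N m; "position": TCP position; "tool_rot": TCP orientation; "force": force on the tool from outside, world axes, zero at the start; "moment": the same for the moment, N m; "width": opening from 0.0 (shut) to 1.0 (fully open); "finger_force": force on a finger pad.
Only numpy, scipy, OpenCV 4.12 (cv2) and the standard library are available. Lean on these libraries where they do the work, as an engineer would, in place of code of your own. Each camera call takes 0.05 s, during which the arm holds its last target. There are 200 camera calls.

## Working session

There is one attempt and no reset: what is moved stays moved. The work goes in short steps, each a Python script; the robot and the scene stay as the last script left them, time stands still between calls to the robot, and variables do not carry over. Pictures are saved under pics/ and viewed, at most 13 in all, crops included, and the job is handed in when it is done.

```bash
ls; mkdir -p pics
cat > s.py <<'E'
from plant import manip
import cv2,numpy as np,pickle
d={}
for n in ("side","top","wrist"):
    c=manip.calibration(n); im=manip.get_image(n); d[n]=(c,im); cv2.imwrite(f"pics/{n}0.png",im)
    print(n,{k:np.round(np.array(v),4).tolist() if not isinstance(v,str) else v for k,v in c.items()})
pickle.dump(d,open("v0.pkl","wb"))
print(manip.read_state(), manip.grip_depth)
E
python3 s.py
```

```text
pics
side {'mtx': [[478.9223, 0.0, 255.8438], [0.0, 478.9223, 178.081], [0.0, 0.0, 1.0]], 'camera_from_world': [[1.0, 0.0001, 0.0022, -0.5819], [-0.0018, 0.6001, 0.7999, -0.0739], [-0.0012, -0.7999, 0.6001, -1.9837], [0.0, 0.0, 0.0, 1.0]]}
top {'mtx': [[495.0908, 0.0, 253.4905], [0.0, 495.0908, 197.8735], [0.0, 0.0, 1.0]], 'camera_from_world': [[-0.3565, -0.9343, -0.0074, 0.1595], [0.8903, -0.3421, 0.3005, -0.5692], [-0.2833, 0.1005, 0.9537, -2.0293], [0.0, 0.0, 0.0, 1.0]]}
wrist {'mtx': [[297.3186, 0.0, 250.33], [0.0, 297.3186, 194.445], [0.0, 0.0, 1.0]], 'camera_from_world': [[0.4013, -0.9159, -0.0027, -0.5728], [0.8663, 0.3805, -0.3237, 0.0447], [0.2976, 0.1275, 0.9461, -0.3915], [0.0, 0.0, 0.0, 1.0]]}
{'clock': 0.15, 'joint_positions': array([-1.36429723e+00,  1.81384038e-01,  1.60775409e+00,  1.08189489e-06,
        1.35382497e+00, -2.06277544e-01]), 'qd': array([ 0.00057751, -0.00039743, -0.00240093,  0.00149388, -0.00041135,
        0.00095382]), 'joint_efforts': array([-7.47836498e-05, -4.34230828e+01, -3.42179024e+01,  7.01111555e-02,
        3.56141094e-02, -8.39309746e-05]), 'position': array([ 0.23060603, -0.52628382,  0.23802114]), 'tool_rot': array([-6.85222222e-04,  9.78777219e-01,  2.04926051e-01,  4.52278177e-07]), 'force': array([-0.11747173,  1.09616183,  0.29622149]), 'moment': array([-0.01924277, -0.02021033,  0.00412333]), 'finger_force': 0.0, 'width': 1.0020680210989075} 0.0187
```

```bash
python3 -c "
import cv2,numpy as np
a=cv2.imread('pics/side0.png');b=cv2.imread('pics/top0.png')
cv2.imwrite('pics/s1.png',cv2.resize(a,(800,600),interpolation=cv2.INTER_CUBIC));cv2.imwrite('pics/t1.png',cv2.resize(b,(800,600),interpolation=cv2.INTER_CUBIC))"
```

```text
(no output)
```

View pics/s1.png

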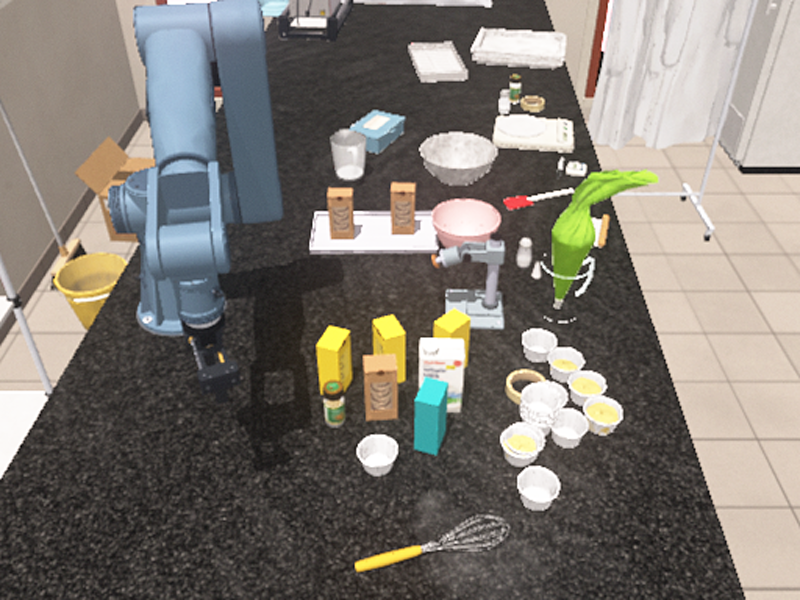

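View pics/t1.png

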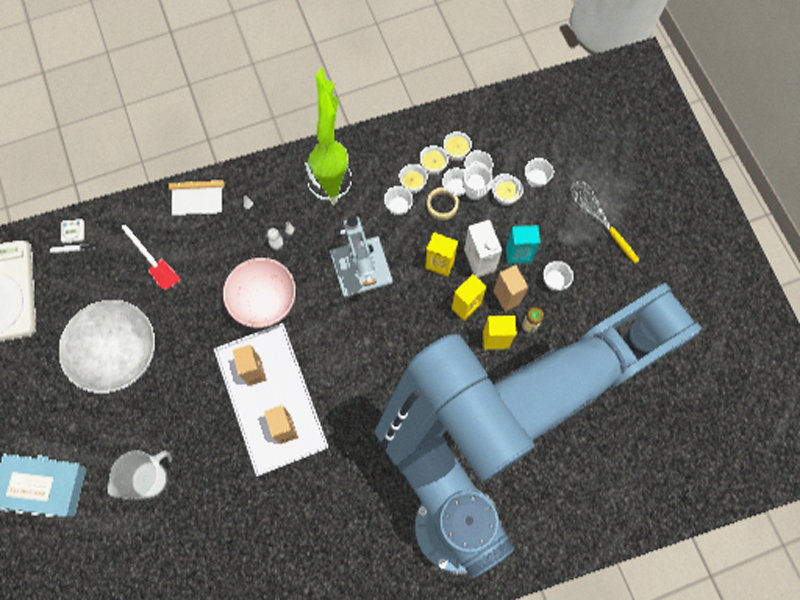

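The side view shows the brown unstamped box at (380,387) with its window facing −y. It also shows the milk carton at (442,375), the jar at (334,404), the cup at (378,455), the stamp head at (460,255) and the two finished boxes on the tray at (341,213) and (403,208). In the top view the box is at (511,285), the stamp pad at (367,280) and the finished boxes at (248,365) and (280,425).

```bash
cat > h.py <<'E'
import cv2,numpy as np
from scipy.spatial.transform import Rotation as Ro
def cam(c): 
    T=np.array(c['camera_from_world']);R=T[:3,:3];return np.array(c['mtx']),R,T[:3,3],-R.T@T[:3,3]
def ray(c,uv,fish=False):
    K,R,t,o=cam(c);uv=np.atleast_2d(uv).astype(float)
    x=(uv[:,0]-K[0,2])/K[0,0];y=(uv[:,1]-K[1,2])/K[1,1]
    if fish:
        r=np.hypot(x,y)+1e-12;d=np.c_[np.sin(r)*x/r,-np.sin(r)*y/r,-np.cos(r)]
    else: d=np.c_[x,-y,-np.ones_like(x)]
    d=d@R; return o,d/np.linalg.norm(d,axis=1)[:,None]
def onplane(c,uv,z,fish=False):
    o,d=ray(c,uv,fish);return o+d*((z-o[2])/d[:,2])[:,None]
def proj(c,P,fish=False):
    K,R,t,o=cam(c);p=np.atleast_2d(P)@R.T+t;x,y,z=p[:,0],-p[:,1],-p[:,2]
    if fish:
        r=np.hypot(x,y);th=np.arctan2(r,z);x,y=th*x/r,th*y/r
    else: x,y=x/z,y/z
    return np.c_[x*K[0,0]+K[0,2],y*K[1,1]+K[1,2]]
def tri(rays):
    A=0;b=0
    for o,d in rays:
        d=d.ravel();M=np.eye(3)-np.outer(d,d);A=A+M;b=b+M@o
    p=np.linalg.solve(A,b);return p,[np.linalg.norm((np.eye(3)-np.outer(d.ravel(),d.ravel()))@(p-o)) for o,d in rays]
E
cat > a.py <<'E'
from h import *;import pickle
d=pickle.load(open('v0.pkl','rb'));cs,si=d['side'];ct,ti=d['top'];cw,wi=d['wrist']
k=0.64
S=lambda *p:ray(cs,np.array(p)*k);T=lambda *p:ray(ct,np.array(p)*k)
print('cams',[np.round(cam(c)[3],3) for c in(cs,ct,cw)])
print('stamp pad',tri([S(437,259),T(368,281)]))
for n,p in dict(box=(511,280),doneA=(246,358),doneB=(279,419),milk=(481,240)).items(): print(n,onplane(ct,np.array(p)*k,.15).round(3))
for n,p in dict(cup=(558,277),jar=(535,318)).items(): print(n,onplane(ct,np.array(p)*k,.05).round(3))
print('tray corners',onplane(ct,np.array([(215,345),(281,325),(326,445),(258,474)])*k,.016).round(3))
print('base plate',onplane(ct,np.array([(331,250),(382,238),(392,284),(342,296)])*k,.01).round(3))
z=lambda im,x,y,w,h,W,H:cv2.resize(im[y:y+h,x:x+w],(W,H),interpolation=cv2.INTER_CUBIC)
m=np.vstack([np.hstack([z(si,200,190,107,80,400,300),z(si,265,140,80,60,400,300)]),np.hstack([z(ti,200,130,67,67,300,300),z(ti,130,200,67,67,300,300),z(wi,0,0,512,384,200,300)])])
cv2.imwrite('pics/m1.png',m)
E
python3 a.py
```

```text
cams [array([ 0.579, -1.542,  1.251]), array([-0.011,  0.158,  2.108]), array([ 0.308, -0.492,  0.383])]
stamp pad (array([ 0.67237746, -0.00497139,  0.15685434]), [np.float64(0.0032371595811693248), np.float64(0.0032371595811690346)])
box [[ 0.536 -0.365  0.15 ]]
doneA [[0.586 0.364 0.15 ]]
doneB [[0.403 0.334 0.15 ]]
milk [[ 0.672 -0.335  0.15 ]]
cup [[ 0.525 -0.519  0.05 ]]
jar [[ 0.438 -0.409  0.05 ]]
tray corners [[0.694 0.448 0.016]
 [0.683 0.257 0.016]
 [0.32  0.25  0.016]
 [0.312 0.445 0.016]]
base plate [[ 0.849  0.05   0.01 ]
 [ 0.831 -0.102  0.01 ]
 [ 0.687 -0.079  0.01 ]
 [ 0.704  0.067  0.01 ]]
```

View pics/m1.png

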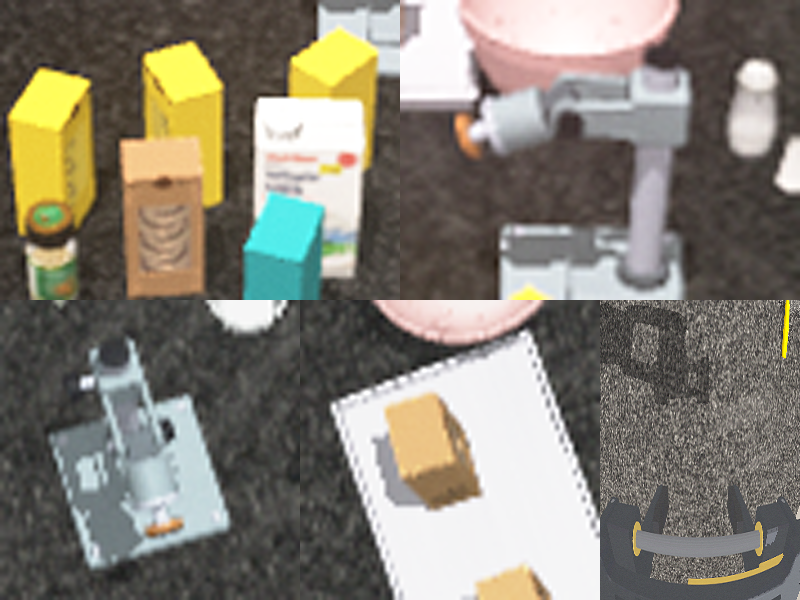

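The montage confirms that the window faces −y on the box, and the finished boxes' windows face −y too. The stamp's orange-rimmed pad points toward the robot and down. Next I take wrist views of the stamp, the tray and the box.

```bash
cat >> h.py <<'E'
def quat(R): 
    q=Ro.from_matrix(R).as_quat();return np.array([q[3],q[0],q[1],q[2]])
def tool(psi,t=0,heading=0):
    """tool down with tool x at angle psi; then leaned by t so the fingers point toward 'heading'"""
    x=np.array([np.cos(psi),np.sin(psi),0]);z=np.array([0,0,-1.]);R=np.c_[x,np.cross(z,x),z]
    ax=np.array([np.sin(heading),-np.cos(heading),0])
    return Ro.from_rotvec(ax*t).as_matrix()@R
E
cat > b.py <<'E'
from plant import manip
from h import *;import pickle
pi=np.pi
V=[('st1',(.55,-.05,.25),tool(pi-.14,.7,0)),('st2',(.56,.05,.20),tool(pi-.14,.7,0)),('tr1',(.57,.36,.43),tool(pi)),('tr2',(.57,.27,.43),tool(pi)),('bx1',(.60,-.34,.38),tool(pi)),('bx2',(.60,-.42,.38),tool(pi))]
ok=True
for n,p,R in V:
    q=manip.inverse_kinematics(np.array(p),quat(R));print(n,None if q is None else np.round(q,2));ok&=q is not None
if ok:
    D={}
    for n,p,R in V:
        manip.move_to(np.array(p),quat(R));c=manip.calibration('wrist');im=manip.get_image('wrist');D[n]=(c,im);print(n,manip.read_state()['clock'])
        cv2.imwrite(f'pics/{n}.png',im)
    for n in('side','top'):D[n]=(manip.calibration(n),manip.get_image(n))
    pickle.dump(D,open('v1.pkl','wb'))
    f=lambda n:cv2.resize(D[n][1],(400,300),interpolation=cv2.INTER_AREA)
    cv2.imwrite('pics/m2.png',np.vstack([np.hstack([f('st1'),f('st2')]),np.hstack([f('tr1'),f('bx1')])]))
E
python3 b.py
```

```text
st1 [-0.48 -0.3   2.19  0.5   0.67 -2.22]
st2 [-0.19 -0.18  2.21  0.3   0.43 -1.85]
tr1 [ 0.39  0.33  1.05 -0.    1.76 -1.18]
tr2 [ 0.25  0.23  1.18 -0.    1.74 -1.32]
bx1 [-0.69  0.37  1.09 -0.    1.68 -2.26]
bx2 [-0.77  0.48  0.95 -0.    1.71 -2.34]
st1 2.2417
st2 2.8167
tr1 4.3167
tr2 4.8167
bx1 7.0583
bx2 7.525
```

View pics/m2.png

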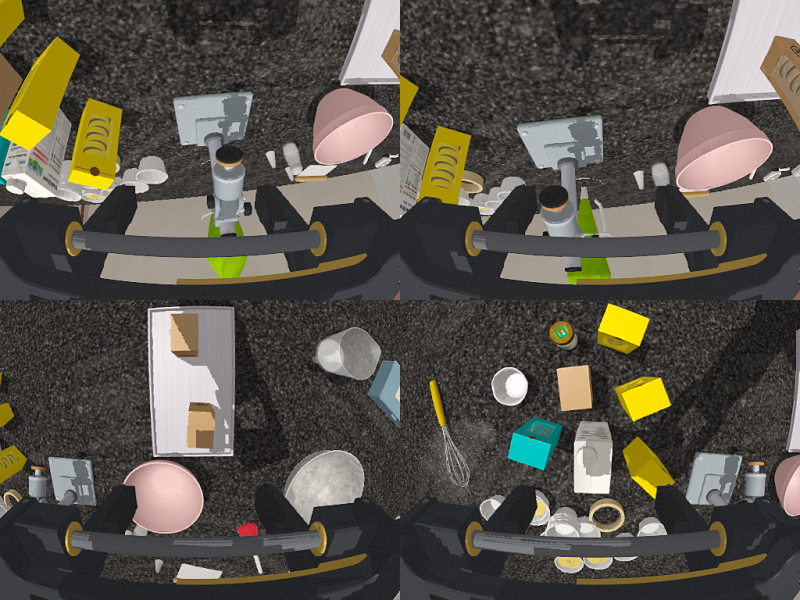

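The wrist views are clear. In st1 the pad disc is at (229,155), in st2 at (554−400,200). In tr1 the done boxes are at (184,335) and (200,425), and in bx1 the box top is at (575,388) with free space around it. Next I need masks and corners.

```bash
cat > c.py <<'E'
from h import *;import pickle
D=pickle.load(open('v1.pkl','rb'))
def z(n,x,y,w,h,W=400,H=300):return cv2.resize(D[n][1][y:y+h,x:x+w],(W,H),interpolation=cv2.INTER_NEAREST)
m=np.vstack([np.hstack([z('st1',260,175,72,54),z('st2',165,225,72,54)]),np.hstack([z('bx1',190,70,72,54),z('tr1',205,0,80,192,160,300)[:, :160],z('tr2',150,0,120,192,240,300)])])
cv2.imwrite('pics/m3.png',m)
for n in('bx1','bx2','tr1','tr2'):
    c,im=D[n];hsv=cv2.cvtColor(im,cv2.COLOR_BGR2HSV)
    M=((hsv[...,0]>=8)&(hsv[...,0]<=20)&(hsv[...,1]>60)&(hsv[...,1]<170)&(hsv[...,2]>150)).astype(np.uint8)
    M[260:]=0
    M=cv2.morphologyEx(M,cv2.MORPH_OPEN,np.ones((3,3)))
    for ct in cv2.findContours(M,0,2)[0]:
        if cv2.contourArea(ct)<300: continue
        b=cv2.boxPoints(cv2.minAreaRect(ct));ap=cv2.approxPolyDP(ct,4,True)[:,0]
        print(n,cv2.contourArea(ct),ap.tolist())
        P=onplane(c,b,.15 if n[0]=='b' else .153,True);print('  rect',P.mean(0).round(4),'edges',np.linalg.norm(P-np.roll(P,-1,0),axis=1).round(4),'ang',np.degrees(np.arctan2(*(P[1]-P[0])[[1,0]])).round(1))
E
python3 c.py
```

```text
bx1 2110.5 [[240, 83], [201, 89], [206, 141], [245, 137]]
  rect [ 0.5355 -0.3722  0.15  ] edges [0.0507 0.0705 0.052  0.0712] ang 94.5
bx2 2059.0 [[305, 86], [267, 88], [270, 142], [308, 139]]
  rect [ 0.5356 -0.3723  0.15  ] edges [0.0506 0.0712 0.052  0.0705] ang 95.5
tr1 977.5 [[268, 143], [241, 142], [240, 188], [250, 188], [251, 165], [273, 166]]
  rect [0.5854 0.3694 0.153 ] edges [0.0697 0.0492 0.07   0.0513] ang 177.2
tr1 517.0 [[219, 21], [219, 64], [241, 64]]
  rect [0.407  0.3309 0.153 ] edges [0.0307 0.0646 0.0307 0.0648] ang 91.0
tr2 706.0 [[305, 143], [313, 173], [333, 172], [335, 145]]
  rect [0.5733 0.3729 0.153 ] edges [0.0454 0.0459 0.0466 0.0451] ang 91.4
```

View pics/m3.png

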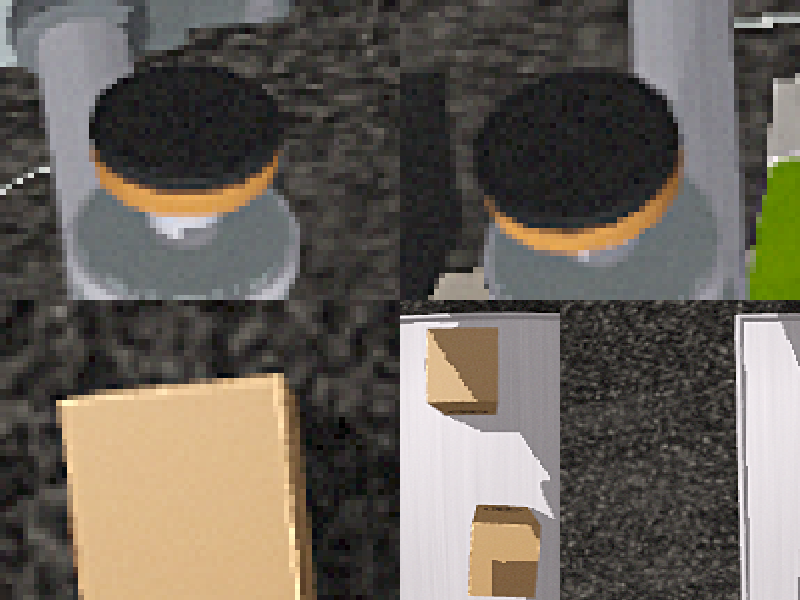

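The zoom shows the pad face at about st1 (293,197) and st2 (197,251). The box top is crisp, and its centre agrees within 0.1 mm between the two views. One finished box has a shadow diagonal across its top. Now I fit the pad circle and measure the finished boxes.

```bash
cat > d.py <<'E'
from h import *;import pickle
from scipy.optimize import least_squares
D=pickle.load(open('v1.pkl','rb'))
g={'st1':(293.1,197.2),'st2':(196.7,251.5)}
c0,res=tri([ray(D[n][0],g[n],True) for n in g]);print('pad tri',c0.round(4),np.round(res,4))
E={}
for n,u in g.items():
    c,im=D[n];v=cv2.GaussianBlur(im.max(2),(0,0),.7).astype(float);pts=[]
    ctr=np.median(v[int(u[1])-4:int(u[1])+5,int(u[0])-4:int(u[0])+5])
    for a in np.arange(0,2*np.pi,np.pi/36):
        r=np.arange(5,24,.1);x=u[0]+r*np.cos(a);y=u[1]+r*np.sin(a)
        s=cv2.remap(v.astype(np.float32),x[None].astype(np.float32),y[None].astype(np.float32),1)[0]
        k=np.argmax(s>ctr+18)
        if k>0: pts.append((x[k],y[k]))
    E[n]=np.array(pts);print(n,'rubber V',ctr,len(pts),cv2.fitEllipse(E[n].astype(np.float32)))
def nrm(p):return np.array([-np.cos(p[1])*np.cos(p[0]),-np.cos(p[1])*np.sin(p[0]),-np.sin(p[1])])
def f(p,ns=tuple(g)):
    n=nrm(p[3:]);r=[]
    for k in ns:
        o,d=ray(D[k][0],E[k],True);P=o+d*(((p[:3]-o)@n)/(d@n))[:,None]
        r+=list(np.linalg.norm(P-p[:3],axis=1)-p[5])
    return np.array(r)*1e3
s=least_squares(f,[*c0,-.14,.45,.0185],loss='soft_l1',f_scale=.5)
C=np.linalg.inv(s.jac.T@s.jac)
print('pad c',s.x[:3].round(4),'yaw,pitch,R',s.x[3:].round(4),'rms mm',np.sqrt((f(s.x)**2).mean()).round(2),np.sqrt(np.diag(C)).round(4))
for k in g: # per-view check of pitch with the centre held
    q=least_squares(lambda a:f([*s.x[:3],-.14,a[0],a[1]],(k,)),[.45,.0185],loss='soft_l1',f_scale=.5);print(k,'pitch alone',q.x.round(3))
# base plate yaw / tray / done boxes
for n in('tr1','tr2'):
    c,im=D[n];hsv=cv2.cvtColor(im,cv2.COLOR_BGR2HSV)
    M=((hsv[...,0]>=8)&(hsv[...,0]<=22)&(hsv[...,1]>60)&(hsv[...,2]>60)).astype(np.uint8);M[230:]=0
    for q in cv2.findContours(M,0,2)[0]:
        if cv2.contourArea(q)>700:
            b=cv2.approxPolyDP(q,2.5,True)[:,0];P=onplane(c,b,.153,True);print(n,[(*uv,*p) for uv,p in zip(b.tolist(),P[:,:2].round(3).tolist())])
z=lambda n,x,y,w,h:cv2.resize(D[n][1][y:y+h,x:x+w],(400,300),interpolation=cv2.INTER_CUBIC)
m=np.vstack([np.hstack([z('tr1',200,0,80,60),z('tr1',220,130,80,60)]),np.hstack([z('tr2',280,0,80,60),z('side',265,140,80,60)])]);cv2.imwrite('pics/m4.png',m)
E
python3 d.py
```

```text
pad tri [ 0.6624 -0.0078  0.154 ] [0.0002 0.0002]
st1 rubber V 34.0 72 ((293.5328369140625, 196.3521728515625), (21.71579360961914, 35.69154357910156), 91.32608032226562)
st2 rubber V 35.0 72 ((195.62051391601562, 250.5705108642578), (27.547576904296875, 37.39927673339844), 82.23896026611328)
pad c [ 0.6596 -0.0079  0.1538] yaw,pitch,R [-0.0946  0.3626  0.018 ] rms mm 0.9 [0.0008 0.0002 0.0004 0.0182 0.0169 0.0002]
st1 pitch alone [0.36  0.018]
st2 pitch alone [0.368 0.018]
tr1 [(243, 131, 0.534, 0.35), (239, 188, 0.619, 0.343), (271, 190, 0.623, 0.391), (274, 143, 0.552, 0.394), (268, 132, 0.536, 0.385)]
tr1 [(219, 18, 0.37, 0.317), (219, 65, 0.44, 0.317), (227, 72, 0.45, 0.328), (252, 72, 0.45, 0.363), (253, 17, 0.37, 0.364)]
tr2 [(290, 131, 0.534, 0.326), (288, 166, 0.586, 0.325), (299, 188, 0.62, 0.343), (330, 189, 0.621, 0.392), (335, 145, 0.553, 0.394), (315, 133, 0.536, 0.363)]
tr2 [(283, 18, 0.37, 0.316), (275, 36, 0.398, 0.304), (275, 72, 0.45, 0.304), (300, 73, 0.45, 0.34), (317, 66, 0.439, 0.364), (317, 20, 0.37, 0.364)]
```

View pics/m4.png

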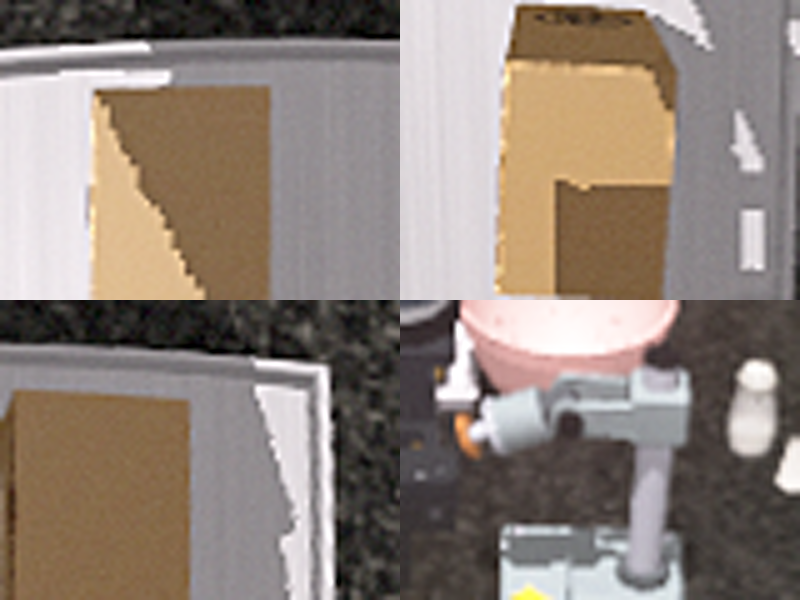

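The finished boxes measure (0.405, 0.341) and (0.586, 0.369). That gives a gap of about 111 mm, which is plausible. The pad's pitch is less certain, because the rubber's side wall biases the fit, so I take a profile view of the head from the +y side.

```bash
cat > e.py <<'E'
from plant import manip
from h import *;import pickle
pi=np.pi;D=pickle.load(open('v1.pkl','rb'))
V=[('pf1',(.68,.15,.25),tool(pi/2,.75,-pi/2)),('pf2',(.62,.15,.22),tool(pi/2,.75,-pi/2))]
qs=[manip.inverse_kinematics(np.array(p),quat(R)) for n,p,R in V];print([None if q is None else q.round(2) for q in qs])
manip.move_to(np.array((.5,-.2,.38)),quat(tool(pi)))
for n,p,R in V:
    manip.move_to(np.array(p),quat(R));c=manip.calibration('wrist');im=manip.get_image('wrist');D[n]=(c,im)
    print(n,manip.read_state()['clock'],proj(c,[.66,-.008,.154],True))
pickle.dump(D,open('v1.pkl','wb'))
def z(n):
    u=proj(D[n][0],[.70,-.012,.17],True)[0];x,y=int(u[0]-50),int(u[1]-75);x,y=max(x,0),max(y,0);print(n,x,y)
    return cv2.resize(D[n][1][y:y+150,x:x+100],(400,600),interpolation=cv2.INTER_CUBIC)
cv2.imwrite('pics/m5.png',np.hstack([z('pf1'),z('pf2')]))
E
python3 e.py
```

```text
[array([ 0.34,  0.67,  1.09, -0.7 ,  1.66,  0.37]), array([ 0.36,  0.58,  1.28, -0.69,  1.59,  0.46])]
pf1 10.8083 [[233.74030224 214.2343662 ]]
pf2 11.2333 [[286.36756617 238.09476089]]
pf1 217 153
pf2 270 176
```

View pics/m5.png

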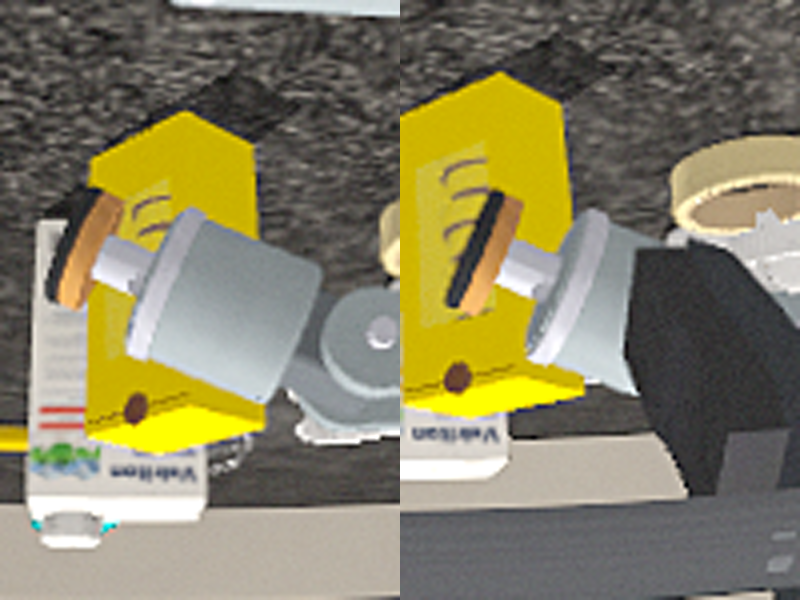

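The profile view shows the pad face line from (90,188) to (50,302) and the barrel midline from (175,285) to (288,333) in the pf1 crop. I intersect that plane with the stamp's yaw.

```bash
cat > f.py <<'E'
from h import *;import pickle
D=pickle.load(open('v1.pkl','rb'));D0=pickle.load(open('v0.pkl','rb'))
off=dict(pf1=(217,153),pf2=(270,176))
P=lambda n,*p:ray(D[n][0],np.array(p)/4+off[n]-.375,True)
# plate yaw
for n,a,b in(('st1',(173,97),(252,92)),('st2',(117,122),(206,115))):
    e=onplane(D[n][0],np.array([a,b])*1.28,.012,True);v=e[0]-e[1];print(n,'plate front edge',e.round(3).tolist(),'len',np.linalg.norm(v).round(4),'yaw',np.arctan2(v[0],-v[1]).round(3))
for n in('st1','st2'): # edge detection of plate: grey component
    c,im=D[n];h=cv2.cvtColor(im,cv2.COLOR_BGR2HSV)
    M=((h[...,0]>85)&(h[...,0]<110)&(h[...,1]>15)&(h[...,1]<70)&(h[...,2]>110)).astype(np.uint8);M[185:]=0;M[:90]=0
    M=cv2.morphologyEx(M,cv2.MORPH_CLOSE,np.ones((5,5)));q=max(cv2.findContours(M,0,2)[0],key=cv2.contourArea)
    b=cv2.approxPolyDP(q,3,True)[:,0];print(n,[(*u,*p) for u,p in zip(b.tolist(),onplane(c,b,.012,True)[:,:2].round(3).tolist())])
up=np.array([P('pf1',200,215)[1][0],P('pf1',318,265)[1][0]]);lo=np.array([P('pf1',150,355)[1][0],P('pf1',258,402)[1][0]])
mid=up+lo;N=np.cross(mid[0],mid[1]);N/=np.linalg.norm(N)
for yaw in(-.16,-.14,-.12,-.1):
    x=np.array([np.cos(yaw),np.sin(yaw)]);print('yaw',yaw,'pitch',round(np.arctan(-(N[:2]@x)/N[2]),4),end=' ')
    # tangent-plane alternative: cylinder tangent planes' intersection gives the axis direction
Nu=np.cross(*up);Nl=np.cross(*lo);d=np.cross(Nu,Nl);d/=np.linalg.norm(d);d*=np.sign(d[0]);print('\ntangent planes axis',d.round(3),'yaw',np.arctan2(d[1],d[0]).round(3),'pitch',np.arcsin(d[2]).round(3))
# pad face diameter ends in pf1/pf2: on vertical plane of the stamp through centre
c=np.array([.66,-.008,.154])
print('pad centre', tri([P('pf1',69,245),P('pf2',67,246),ray(D['st1'][0],(293.3,196.7),True),ray(D['st2'][0],(196.1,251),True)]))
for n,a,b in(('pf1',(90,188),(50,302)),('pf2',(88,190),(47,302))):
    nn=np.array([-np.sin(-.13),np.cos(-.13),0]);o,dd=P(n,a,b);X=o+dd*(((c-o)@nn)/(dd@nn))[:,None];v=X[1]-X[0]
    print(n,X.round(4).tolist(),'diam',np.linalg.norm(v).round(4),'pitch',np.arctan2(abs(v[0]),abs(v[2])).round(3))
E
python3 f.py
```

```text
st1 plate front edge [[0.683, -0.083, 0.012], [0.696, 0.061, 0.012]] len 0.1444 yaw -0.092
st2 plate front edge [[0.677, -0.076, 0.012], [0.694, 0.071, 0.012]] len 0.1481 yaw -0.116
st1 [(322, 119, 0.698, 0.06), (222, 126, 0.687, -0.083), (232, 184, 0.836, -0.092), (264, 184, 0.85, -0.035), (269, 178, 0.833, -0.025), (283, 176, 0.832, 0.0), (290, 183, 0.859, 0.013), (304, 174, 0.835, 0.039), (310, 177, 0.847, 0.051)]
st2 [(259, 184, 0.779, 0.058), (256, 148, 0.694, 0.062), (152, 159, 0.683, -0.075), (149, 164, 0.692, -0.083), (163, 184, 0.743, -0.081)]
yaw -0.16 pitch 0.3803 yaw -0.14 pitch 0.3889 yaw -0.12 pitch 0.3972 yaw -0.1 pitch 0.4054 
tangent planes axis [ 0.909 -0.042  0.414] yaw -0.046 pitch 0.427
pad centre (array([ 0.66028719, -0.0075729 ,  0.15388448]), [np.float64(0.00017960548597737024), np.float64(0.0009152746074146957), np.float64(0.0005268383621783423), np.float64(0.0005673037358906804)])
pf1 [[0.666, -0.0088, 0.1342], [0.6551, -0.0074, 0.1719]] diam 0.0393 pitch 0.281
pf2 [[0.6673, -0.0089, 0.135], [0.6536, -0.0072, 0.1698]] diam 0.0374 pitch 0.375
```

```bash
cat > g.py <<'E'
import io,contextlib
with contextlib.redirect_stdout(io.StringIO()):
    exec(open('d.py').read())
U={}
for k,u in g.items(): # keep the arc on the face side (upper in the picture), free of the side wall
    U[k]=E[k][E[k][:,1]<u[1]+2]
E=U
for R in(.0185,.018):
  for thy in(None,-.09):
    w=lambda p:np.r_[f([*p[:5],R]),0 if thy is None else 300*(p[3]-thy),(p[:3]-[.6603,-.0076,.1539])/.001*.5]
    s=least_squares(w,[*c0,-.1,.4],loss='soft_l1',f_scale=.5);print(R,thy,s.x.round(4),'rms',np.sqrt((f([*s.x,R])**2).mean()).round(2))
for n in('st1','st2'):
    c,im=D[n];gr=cv2.cvtColor(im,cv2.COLOR_BGR2GRAY)
    seg=dict(st1=((226,126),(318,119.5)),st2=((157,158.5),(252,148.5)))[n];a,b=map(np.array,seg);pts=[]
    for t in np.linspace(.05,.95,40):
        x=a[0]+t*(b[0]-a[0]);y0=a[1]+t*(b[1]-a[1]);ys=np.arange(y0-5,y0+5,.1)
        s=cv2.remap(cv2.GaussianBlur(gr,(0,0),1).astype(np.float32),np.full((1,len(ys)),x,np.float32),ys[None].astype(np.float32),1)[0]
        pts.append((x,ys[np.argmax(np.gradient(s))]))
    X=onplane(c,np.array(pts),.008,True)[:,:2];l=cv2.fitLine(X.astype(np.float32),cv2.DIST_HUBER,0,.001,.001).ravel();print(n,'plate front yaw',np.arctan(-l[0]/l[1]).round(4))
E
python3 g.py
```

```text
0.0185 None [ 0.6586 -0.0074  0.157  -0.1417  0.1943] rms 0.9
0.0185 -0.09 [ 0.6589 -0.0078  0.157  -0.0902  0.183 ] rms 0.92
0.018 None [ 0.6583 -0.0075  0.1559 -0.1353  0.2569] rms 0.94
0.018 -0.09 [ 0.6586 -0.0078  0.1559 -0.0903  0.2464] rms 0.98
st1 plate front yaw -0.0708
st2 plate front yaw -0.0635
```

```bash
cat > g2.py <<'E'
from h import *;import pickle
D=pickle.load(open('v1.pkl','rb'));c,im=D['pf1'];S=cv2.GaussianBlur(im,(0,0),.8).astype(np.float32)
off=np.array((217,153))
def edge(a,b):
    a=np.array(a)/4+off-.375;b=np.array(b)/4+off-.375;t=(b-a)/np.linalg.norm(b-a);nn=np.array([-t[1],t[0]]);r=np.arange(-4,4,.05);pts=[]
    for s in np.linspace(.08,.92,40):
        q=(a+s*(b-a))[None]+r[:,None]*nn
        v=cv2.remap(S,q[None,:,0].astype(np.float32),q[None,:,1].astype(np.float32),1)[0]
        pts.append(q[np.argmax(np.linalg.norm(np.gradient(v,axis=0),axis=1))])
    p=np.array(pts);l=cv2.fitLine(p.astype(np.float32),cv2.DIST_HUBER,0,.01,.01).ravel();res=np.abs((p-l[2:])@[-l[1],l[0]])
    e=l[2:]+np.outer([((a-l[2:])@l[:2]),((b-l[2:])@l[:2])],l[:2]);print('edge slope',(l[1]/l[0]).round(4),'res',np.median(res).round(2));return ray(c,e,True)[1]
up=edge((210,219),(258,240));up=edge((210,219),(310,262));lo=edge((155,357),(250,399))
mid=up+lo;N=np.cross(*mid);N/=np.linalg.norm(N)
for yaw in(-.1,-.08,-.06):print(yaw,np.arctan(-(N[:2]@[np.cos(yaw),np.sin(yaw)])/N[2]).round(4))
d=np.cross(np.cross(*up),np.cross(*lo));d*=np.sign(d[0]);d/=np.linalg.norm(d);print('tangent axis yaw',np.arctan2(d[1],d[0]).round(3),'pitch',np.arcsin(d[2]).round(3))
E
python3 g2.py
```

```text
edge slope 0.4092 res 0.09
edge slope 0.4158 res 0.18
edge slope 0.4112 res 0.12
-0.1 0.3909
-0.08 0.3989
-0.06 0.4066
tangent axis yaw -0.149 pitch 0.371
```

Pitch ≈ 0.395 and yaw ≈ −0.085, from the barrel's midline and the base plate. Now I grasp the box: yaw 95°, centre (0.5355, −0.3722), gripped at 112 mm.

```bash
cat > k.py <<'E'
from plant import manip
from h import *
pi=np.pi;R=quat(tool(pi+np.radians(5)))
p=np.array([.5355,-.3722,.112-manip.grip_depth])
manip.command_gripper(.78)
manip.move_to(np.array([.50,-.20,.38]),quat(tool(pi)))
manip.move_to(p+[0,0,.20],R)
print(manip.move_straight(p+[0,0,.03],feed=.15,f_stop=12),manip.move_straight(p,feed=.06,f_stop=12))
print(manip.read_state()['position'])
manip.command_gripper(.3)
s=manip.read_state();print(s['clock'],s['width']*88,s['finger_force'],s['force'].round(2),s['moment'].round(3))
print(manip.move_straight(p+[0,0,.25],feed=.12))
manip.dwell(.2);s=manip.read_state();print(s['clock'],s['width']*88,s['finger_force'],s['force'].round(2),s['moment'].round(3))
cv2.imwrite('pics/w_held.png',manip.get_image('wrist'));cv2.imwrite('pics/s_held.png',manip.get_image('side'))
E
python3 k.py; python3 -c "
import cv2,numpy as np
a=cv2.imread('pics/w_held.png');b=cv2.imread('pics/s_held.png')[150:300,170:370]
cv2.imwrite('pics/m6.png',np.hstack([cv2.resize(a,(400,300)),cv2.resize(b,(400,300))]))"
```

```text
False False
[ 0.53544248 -0.37214342  0.09299506]
17.1083 50.042698292860905 29.89661520696245 [0.05 0.01 0.87] [ 0.077 -0.14  -0.037]
False
19.5417 49.69646229553605 29.897460993379354 [ 0.68 -0.   -1.82] [ 0.09  -0.14  -0.073]
```

View pics/m6.png

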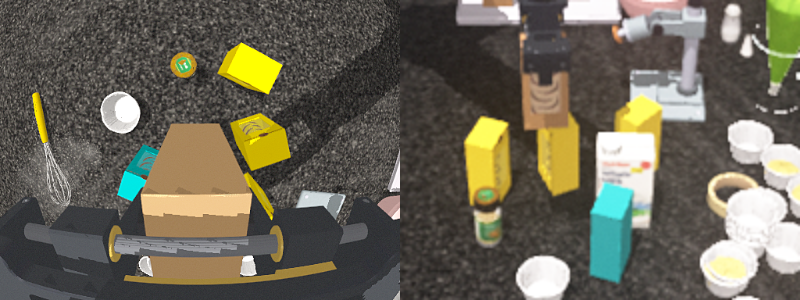

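The box is held squarely: it fills the gripper opening in the wrist view, and the window faces the camera in the side view. Next I check IK for the three stampings.

```bash
cat > st.py <<'E'
from plant import manip
from h import *
pi=np.pi;AL,BE=.395,-.085;C=np.array([.6600,-.0076,.1539]);TB=.0930
xp=np.array([np.cos(BE)*np.cos(AL),np.sin(BE)*np.cos(AL),np.sin(AL)]);zp=np.array([-np.sin(AL)*np.cos(BE),-np.sin(AL)*np.sin(BE),np.cos(AL)]);yp=np.cross(zp,xp)
BX=dict(left=-yp,back=xp,right=yp);H=dict(left=.035,back=.025,right=.035)
def pose(side,d,dz=0,dy=0):
    bx=BX[side];by=np.cross(zp,bx);R=np.c_[by,bx,-zp]
    return C-(d+H[side])*xp+(TB-.04+dz)*zp+dy*yp, quat(R)
def force(n=6):
    f=[]
    for _ in range(n): manip.dwell(.02);f.append(manip.read_state()['force']@-xp)
    return np.mean(f)
E
cat > ik.py <<'E'
from st import *
for s in BX:
    for d in(.1,.0,-.007): q=manip.inverse_kinematics(*pose(s,d));print(s,d,None if q is None else q.round(2),pose(s,d)[0].round(3))
E
python3 ik.py
```

```text
left 0.1 [-0.26 -0.09  2.14  0.11  0.71  1.32] [0.516 0.005 0.151]
left 0.0 [-0.23  0.07  1.89  0.08  0.79  1.38] [ 0.607 -0.003  0.189]
left -0.007 [-0.23  0.08  1.87  0.08  0.8   1.39] [ 0.614 -0.004  0.192]
back 0.1 [-0.26 -0.07  2.11  0.1   0.72 -0.24] [0.525 0.004 0.155]
back 0.0 [-0.23  0.08  1.87  0.08  0.8  -0.18] [ 0.617 -0.004  0.193]
back -0.007 [-0.22  0.09  1.85  0.07  0.81 -0.18] [ 0.623 -0.004  0.196]
right 0.1 [-0.26 -0.09  2.14  0.11  0.71 -1.82] [0.516 0.005 0.151]
right 0.0 [-0.23  0.07  1.89  0.08  0.79 -1.76] [ 0.607 -0.003  0.189]
right -0.007 [-0.23  0.08  1.87  0.08  0.8  -1.76] [ 0.614 -0.004  0.192]
```

```bash
cat >> st.py <<'E'
def stamp(side,pic=True,stop=4.8,dmin=-.010,dz=0,dy=0):
    manip.move_to(*pose(side,.10,dz,dy));cv2.imwrite(f'pics/{side}_before.png',manip.get_image('wrist'))
    manip.move_straight(pose(side,.005,dz,dy)[0],feed=.12);manip.dwell(.2)
    f0=force();m0=manip.read_state()['moment'];L=[];d=.005;cont=None
    while d>dmin:
        d-=.001;manip.move_straight(pose(side,d,dz,dy)[0],feed=.02);f=force(4)-f0;L.append((round(d*1e3,1),round(float(f),2)))
        if cont is None and f>1.2: cont=d
        if f>stop: break
    s=manip.read_state();P=s['position']-pose(side,d,dz,dy)[0]
    cv2.imwrite(f'pics/{side}_in_side.png',manip.get_image('side'))
    print(side,L,'contact',cont,'poserr mm',(P*1e3).round(2),'dmom',(s['moment']-m0).round(3))
    manip.move_straight(pose(side,.10,dz,dy)[0],feed=.12);cv2.imwrite(f'pics/{side}_after.png',manip.get_image('wrist'))
    print(manip.read_state()['clock'])
E
cat > l.py <<'E'
from st import *
manip.move_to(np.array([.46,-.10,.36]),quat(tool(0)))
print(manip.read_state()['clock']);stamp('left')
a,b=[cv2.imread(f'pics/left_{k}.png') for k in('before','after')]
d=cv2.absdiff(a,b)[:330];print('diff mean',d.mean())
cv2.imwrite('pics/m7.png',np.vstack([np.hstack([cv2.resize(a,(400,300)),cv2.resize(b,(400,300))]),np.hstack([cv2.resize(np.minimum(cv2.absdiff(a,b).astype(int)*2,255).astype(np.uint8),(400,300)),cv2.resize(cv2.imread('pics/left_in_side.png')[100:200,200:333],(400,300))])]))
E
python3 l.py
```

```text
22.6167
left [(4.0, -0.06), (3.0, -0.17), (2.0, -0.23), (1.0, -0.13), (0.0, -0.12), (-1.0, -0.74), (-2.0, 1.56), (-3.0, 2.45), (-4.0, 2.98), (-5.0, 3.61), (-6.0, 3.68), (-7.0, 4.0), (-8.0, 4.45), (-9.0, 4.87)] contact -0.002 poserr mm [-0.24  0.12 -0.15] dmom [0.345 1.002 0.325]
30.45
diff mean 4.439364346590909
```

View pics/m7.png

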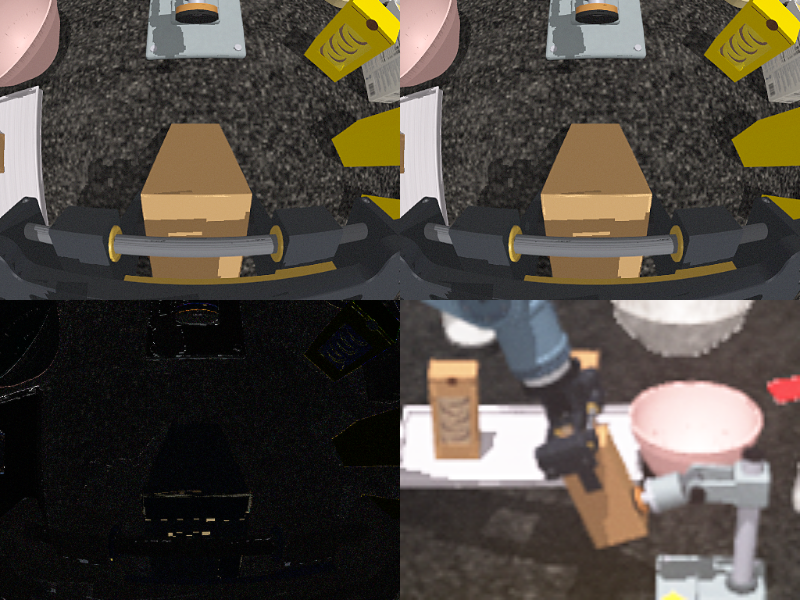

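The left side is pressed. Force rose from contact at about −1.5 mm to 4.9 N, which puts the pad roughly 6.5–7.5 mm in, and the box did not shift in the grip. I zoom on the face to look for a mark.

Run:
```python
import cv2,numpy as np,pickle
a,b=[cv2.imread(f'pics/left_{k}.png') for k in('before','after')]
D=pickle.load(open('v1.pkl','rb'))
z=lambda im,x,y,w,h:cv2.resize(im[y:y+h,x:x+w],(400,300),interpolation=cv2.INTER_CUBIC)
e=cv2.imread('pics/left_in_side.png')
cv2.imwrite('pics/m8.png',np.vstack([np.hstack([z(a,170,150,160,120),z(b,170,150,160,120)]),np.hstack([z(D['tr2'][1],260,110,100,75),z(e,245,125,64,48)])]))
for im in(a,b):print(im[165:240:12,250].tolist())
```

```text
[[80, 115, 150], [76, 114, 149], [73, 114, 149], [72, 112, 145], [73, 110, 144], [70, 116, 148], [76, 113, 146]]
[[75, 113, 147], [71, 114, 145], [72, 112, 145], [69, 112, 148], [77, 113, 146], [70, 111, 145], [76, 113, 146]]
```

View pics/m8.png

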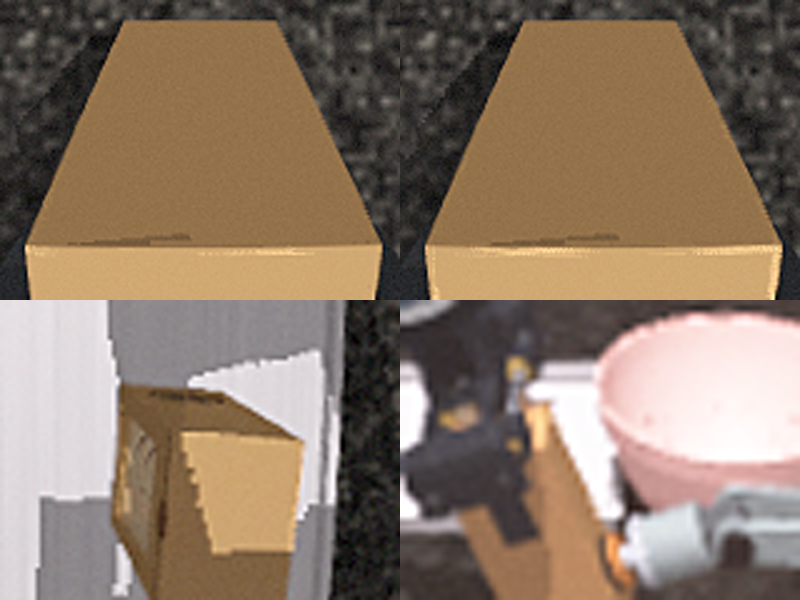

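No mark is rendered, but the press picture shows the pad flush on the face. I carry on with the back.

```bash
sed -i 's/\.005,dz,dy/.000,dz,dy/;s/d=\.005;cont/d=.000;cont/;s/stop=4.8/stop=5.0/' st.py
cat > m.py <<'E'
import sys
from st import *
s=sys.argv[1];stamp(s)
a,b=[cv2.imread(f'pics/{s}_{k}.png').astype(int) for k in('before','after')]
print('box-region diff',np.abs(a-b)[140:260,180:325].mean())
E
python3 m.py back
```

```text
back [(-1.0, -0.32), (-2.0, 2.44), (-3.0, 2.67), (-4.0, 2.71), (-5.0, 3.33), (-6.0, 3.58), (-7.0, 3.8), (-8.0, 4.4), (-9.0, 5.44)] contact -0.002 poserr mm [-0.17  0.06 -0.18] dmom [0.276 1.061 0.275]
37.1833
box-region diff 6.67176245210728
```

Run:
```python
import cv2,numpy as np
for s in('left','back'):
    a,b=[cv2.cvtColor(cv2.imread(f'pics/{s}_{k}.png'),cv2.COLOR_BGR2HSV) for k in('before','after')]
    print(s)
    for im in(a,b):
        M=((im[...,0]>=8)&(im[...,0]<=22)&(im[...,1]>60)&(im[...,2]>60)).astype(np.uint8);M[275:]=0
        M=cv2.morphologyEx(M,cv2.MORPH_OPEN,np.ones((3,3)))
        q=[q for q in cv2.findContours(M,0,2)[0] if cv2.contourArea(q)>3000]
        for c in q:
            if cv2.pointPolygonTest(c,(250,200),False)>0: print(cv2.approxPolyDP(c,4,True)[:,0].tolist(),cv2.contourArea(c))
```

```text
left
[[219, 158], [180, 246], [182, 274], [319, 274], [321, 244], [280, 158]] 12845.5
[[219, 158], [180, 246], [182, 274], [319, 274], [322, 246], [281, 159]] 12837.5
back
[[219, 158], [181, 243], [182, 273], [319, 274], [322, 247], [280, 159]] 12825.0
[[219, 158], [181, 243], [182, 274], [319, 274], [322, 247], [282, 161]] 12822.0
```

The box hasn't shifted in the grip. Now the right side.

```bash
python3 m.py right
python3 - <<'E'
import cv2,numpy as np
for k in('before','after'):
    im=cv2.cvtColor(cv2.imread(f'pics/right_{k}.png'),cv2.COLOR_BGR2HSV)
    M=((im[...,0]>=8)&(im[...,0]<=22)&(im[...,1]>60)&(im[...,2]>60)).astype(np.uint8);M[275:]=0
    M=cv2.morphologyEx(M,cv2.MORPH_OPEN,np.ones((3,3)))
    for c in cv2.findContours(M,0,2)[0]:
        if cv2.contourArea(c)>3000 and cv2.pointPolygonTest(c,(250,200),False)>0: print(cv2.approxPolyDP(c,4,True)[:,0].tolist())
E
```

```text
right [(-1.0, 1.96), (-2.0, 1.92), (-3.0, 3.11), (-4.0, 3.68), (-5.0, 3.94), (-6.0, 4.45), (-7.0, 4.76), (-8.0, 5.1)] contact -0.001 poserr mm [-0.21  0.08 -0.14] dmom [0.335 0.99  0.231]
43.6083
box-region diff 7.860708812260536
[[219, 158], [181, 243], [182, 273], [319, 274], [322, 247], [281, 159]]
[[219, 158], [180, 247], [182, 274], [319, 274], [322, 247], [281, 159]]
```

All three sides are stamped in order. Now I place the box in the gap, centre (0.4953, 0.355), yaw 88.5°.

```bash
cat > p.py <<'E'
from plant import manip
from h import *
R=quat(tool(np.pi-np.radians(1.5)));p=np.array([.4953,.355,.093+.003])
manip.move_to(np.array([.46,.03,.34]),R)
manip.move_to(p+[0,0,.23],R);manip.dwell(.2)
cv2.imwrite('pics/pl_top.png',manip.get_image('top'))
print(manip.move_straight(p+[0,0,.012],feed=.12,f_stop=8));manip.dwell(.15)
cv2.imwrite('pics/pl_s.png',manip.get_image('side'))
print(manip.move_straight(p-[0,0,.002],feed=.02,f_stop=3));s=manip.read_state();print(s['clock'],s['position'],s['force'])
E
python3 p.py
python3 - <<'E'
import cv2,numpy as np
z=lambda n,x,y,w,h:cv2.resize(cv2.imread(f'pics/{n}.png')[y:y+h,x:x+w],(400,400),interpolation=cv2.INTER_CUBIC)
cv2.imwrite('pics/m9.png',np.hstack([z('pl_top',120,190,110,110),z('pl_s',190,100,110,110)]))
E
```

```text
False
True
48.6583 [0.49505706 0.35468433 0.09651625] [-0.7190174  -1.47523943  4.8804635 ]
```

View pics/m9.png

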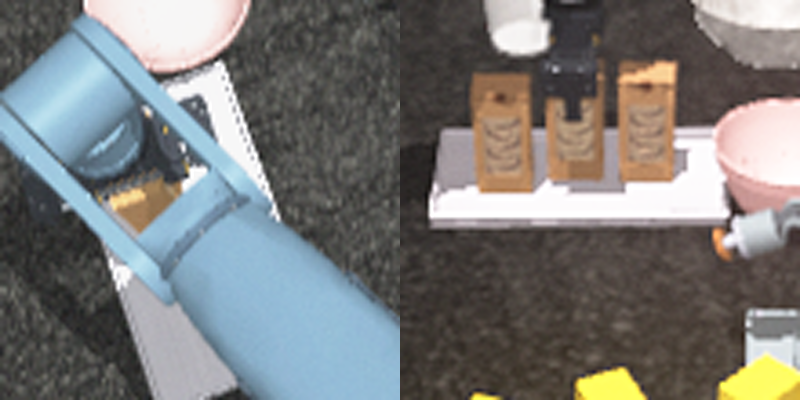

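The side view shows the box at (577,140), between the finished boxes with clear gaps on both sides and its window facing the same way. The floor contact height matches. I release it and check.

```bash
cat > r.py <<'E'
from plant import manip
from h import *
manip.command_gripper(.85);manip.dwell(.2)
s=manip.read_state();print(s['finger_force'],s['width'])
manip.move_straight(s['position']+[0,0,.25],feed=.15)
manip.move_to(np.array([.40,.05,.40]),quat(tool(np.pi)));manip.dwell(.3)
for n in('side','top'):cv2.imwrite(f'pics/fin_{n}.png',manip.get_image(n))
print(manip.read_state()['clock'])
z=lambda n,x,y,w,h:cv2.resize(cv2.imread(f'pics/{n}.png')[y:y+h,x:x+w],(400,400),interpolation=cv2.INTER_CUBIC)
cv2.imwrite('pics/m10.png',np.hstack([z('fin_side',180,90,210,210),z('fin_top',120,190,110,110)]))
E
python3 r.py
```

```text
0.0 0.8469457657337889
52.8417
```

View pics/m10.png

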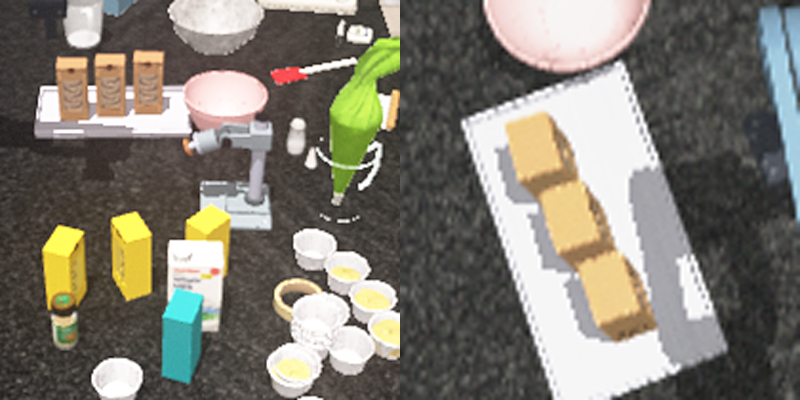

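The box stands upright in the gap (at (110,85) in the side view and (575,222) in the top view), with its window facing the same way as the other two. Nothing around it has moved, so I hand the job in.

```bash
python3 -c "
from plant import manip
print(manip.close_job())"
```

```text
the job is handed in; nothing more can be done
None
```

I pressed the box's left side, back and right side in that order (pad about 6.5–7.5 mm in each time, judged by force and travel; the cameras show no print), stood it upright in the gap with its window matching the others, touched nothing else as far as the images show, and handed the job in at about 53 s.

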